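Check the bore depth with the slim gauge

TASK

Take the slim depth gauge out of its holder and put its pin into the round bore of the worktop sample (not into the square mortise), so that it stands there upright with its collar resting flat on the board. Set it down rather than dropping it, let go of it, and leave the stout gauge in its holder.

Things in the scene. Friction and masses are not known exactly. Their poses are not given: they have to be found in the camera images.
- slim_gauge_handle (a point): Middle of the slim depth gauge's handle, on its axis, z up. The gauge stands pin down in a square brown wooden holder (76 x 76 x 36 mm, fixed). Handle: round, dark wood, diameter 18 mm, 56 mm long. Below it a round aluminium collar, diameter 58 mm, 6 mm thick, which rests on the holder. This point is 28 mm below the handle's top and 34 mm above the collar's underside. Mass 0.08 to 0.17 kg.
- slim_gauge: The slim gauge, 90 mm tall in all; origin at the centre of its pin's foot, 62 mm below the middle of the handle, z up along the axis. The steel pin, diameter 10 mm, reaches 28 mm below the collar, loose in the holder's hole, so the gauge must be raised more than 28 mm to come out. Between the holders and the sample stands a red-handled toggle clamp, 140 mm high: carry the gauge over it or round it.
- stout_gauge_handle (a point): Middle of the handle of the stout gauge, which is to stay where it is. It stands in a holder of the same size, 90 mm or more from the slim gauge; same shape and heights, but the handle is 38 mm thick and the pin 24 mm. Which gauge stands nearer to the sample varies.
- sample_hole0 (a point): Centre of the round bore's mouth, level with the top of the worktop sample: a pale wooden board 190 x 100 x 40 mm, flat, fixed, turned any way round. Bore: diameter 31 mm, 32 mm deep, blind; the pin has about 10 mm of play all round and does not reach the bottom. x along the board's length, z up. A square mortise (31 x 31 mm) lies 84 mm from the bore along +x.
Not all that is in view belongs to the job. Several things look just like the part that bears sample_hole0: the one meant starts farthest from the robot's base.

How it is judged:
By the outcome, as a careful person would: the job done as asked, in the order asked, and still so for the second after the job is handed in, with the robot touching nothing.
It also fails if it takes over 48 s, if anything falls off the work surface, if the arm or the gripper's body presses on something with over 40 N, if the wrist force passes 120 N, or if a joint passes its speed limit or range.

ROBOT

A 7-joint arm with a two-finger parallel gripper is mounted at the origin on a cart in front of the work surface, level with it; the furniture and walls round the work are solid. World frame = base frame: x ahead of the robot, y to its left, z up, the work surface at z = 0. Lengths are in m, angles in rad, forces in N, time in s.
With the tool pointing down it reaches from about 0.425 to 0.95 m from the base axis. Payload 4.7 kg.
Tool frame: the origin (TCP) lies between the finger pads; the fingertips stand 17 mm ahead of it and the grasp point (between the pads) lies 2 mm behind it; z points along the fingers, y is the direction in which the jaws open and shut (so a half turn about z gives the same grasp; the last joint's range is limited). The gripper opens to 87 mm and grips with 3 to 60 N. Pads are 19 mm wide; open, the fingers measure 117 mm over their backs; the gripper's body (75 mm by 190 mm) begins 51 mm behind the grasp point.
Start: joints at [1.234, 0.469, -0.049, 1.532, 0.024, 1.141, -0.082], TCP at [0.205, -0.643, 0.24] pointing down, gripper open.
Joint ranges: [-2.59, 2.59], [-0.33, 1.99], [-1.39, 1.29], [0.1, 2.45], [-1.04, 4.18], [0.21, 1.99], [-2.66, 2.66]. Speed limits (rad/s): [2.57, 2.57, 3.14, 3.14, 3.14, 3.14, 3.14].

INTERFACE

Orientations are given as a unit quaternion [x, y, z, w].
In Python, from plant import arm gives the robot as it stands.
- The arm moves only by the shell command python3 -m creep 'ROWS' [OPENING] [FORCE]. ROWS is JSON, a list of rows, each a list of 2 entries, a list of its own where there are three numbers: the shift along the world's x, y, z in mm, then the turn about the world's z in degrees. In form: [[[tx, ty, tz], yaw], ...]. A call has 1 to 8 rows; each row shifts and turns the commanded pose from where the row before left it; what a row does not reach is not made up. A row lasts 1/8 s, in which the tool goes at most 62.5 mm and 10.7 degrees, less where a joint would pass 70% of its speed; a pose out of reach is approached as far as the arm can. A call is refused whole if a number of a shift passes 62.5 or a number of a turn 10.7, either way. A call with a gripper value outside its range is refused whole. OPENING is the closure, from 0 (fully open) to 1 (shut), set as the call begins (- or left out, the last holds). The fingers move at their own pace and stop on an object; FORCE is the grip in N (left out, the last holds). Time passes only in rows, so rows that do not move let the fingers close. It gives the time, the measured TCP pose, the force and the opening at its end, in the units of the state.
- arm.observe(): the state, without advancing time (a new reading comes with each control period).
- arm.snapshot(name): name is "scene" or "side" or "wrist"; returns a dict with "color" (480x640x3 uint8, red, green, blue), "mtx" (3x3 intrinsics, pixels), "R" (3x3) and "t" (3): a world point X has camera coordinates R X + t; the wrist camera has in their place "mount" (4x4, takes a point from camera to tool coordinates, whose origin is the TCP and whose axes are the flange's). Camera axes: x right, y down, z forward; pixel columns grow to the right and rows downward; lengths in m; the calibration is good to about 2 mm. A picture is of the moment at which its call begins: read the wrist's pose just before it. There is no depth.
- arm.sign_off(): hands the job in, once; it reports no verdict.
Trained networks look in a picture, given as the dict that the camera call returned (one of the last four; its "shot" number tells which), for a name from the list of things; names that differ only in an ending like _2 or _b are one class to them, and where a whole thing is asked for, a point or a joint stands for the part that bears it (a point fixed in the world has none). Each returns a list of dicts, best first, with "confidence" (0 to 1); they miss things now and then, are a little off and sometimes report something else, mostly with a low value. They report only what shows in the picture. A call takes as long as a camera call. They do not tell look-alikes from the thing itself.
- arm.spot_in(query, picture): "centre" ([column, row] in pixels, amid what is visible of it).
- arm.pinpoint(query, picture): "centre" ([column, row] in pixels: a listed point, or the origin of a listed thing).
The state is a dict: "clock": time; "joint_pos": joint angles; "joint_velocities": joint speeds; "joint_efforts": joint torques, N m; "tool_pos": TCP position; "tool_rot": TCP orientation; "contact_force": force on the tool from outside, world axes, zero at the start; "ft_torque": the same for the moment, N m; "width": finger opening in m.
Only numpy, scipy, OpenCV 4.12 (cv2) and the standard library are available. Lean on these libraries where they do the work, as an engineer would, in place of code of your own. Each camera call takes 0.05 s, during which the arm holds its last target.

## Working session

There is one attempt and no reset: what is moved stays moved. The work goes in short steps, Python scripts to look and compute and a shell command to move; the robot and the scene stay as the last step left them, time stands still between calls to the robot, and variables do not carry over. Pictures are saved under pics/ and viewed, and the job is handed in when it is done.

```bash
ls; mkdir -p pics; cat > h.py <<'E'
import cv2,numpy as np
from plant import arm
def save(p,n): cv2.imwrite('pics/'+n,cv2.cvtColor(p['color'],cv2.COLOR_RGB2BGR))
E
python3 - <<'E'
from h import *
s=arm.observe();print({k:np.round(v,3).tolist() for k,v in s.items()})
for n in ['scene','side']:
    p=arm.snapshot(n);save(p,n+'0.png')
    print(n,p['mtx'].tolist(),p['R'].tolist(),p['t'].tolist())
    for q in ['slim_gauge_handle','stout_gauge_handle','sample_hole0']:
        print(q,[(np.round(d['centre']).tolist(),round(d['confidence'],2)) for d in arm.pinpoint(q,p)])
E
```

```text
pics
{'clock': 0.0, 'joint_pos': [1.234, 0.469, -0.049, 1.534, 0.024, 1.141, -0.082], 'joint_velocities': [-0.001, 0.002, 0.0, -0.001, 0.002, -0.001, -0.001], 'joint_efforts': [0.0, -50.797, -0.081, -23.615, -0.061, 0.038, 0.0], 'tool_pos': [0.204, -0.643, 0.238], 'tool_rot': [0.988, 0.153, -0.0, -0.001], 'contact_force': [-0.01, -0.202, 0.569], 'ft_torque': [0.033, -0.031, -0.008], 'width': 0.087}
scene [[452.8410113627555, 0.0, 315.44563257323256], [0.0, 452.8410113627555, 235.90663328267823], [0.0, 0.0, 1.0]] [[-0.7633901513120231, -0.6454873606541532, 0.024115225803254575], [-0.38089240593762574, 0.41968498503525653, -0.8238843902120028], [0.5216861623417414, -0.6381305356834851, -0.5662446180313369]] [0.2771485168232451, 0.3142526859454379, 0.6885856690183855]
slim_gauge_handle [([363.0, 188.0], 0.82)]
stout_gauge_handle [([210.0, 310.0], 0.63), ([332.0, 214.0], 0.58)]
sample_hole0 [([422.0, 240.0], 0.72), ([210.0, 314.0], 0.7)]
side [[449.1819621515824, 0.0, 323.760900834722], [0.0, 449.1819621515824, 244.7159084043791], [0.0, 0.0, 1.0]] [[-0.8488317510648274, -0.5285921112317004, 0.008662466613635351], [-0.36762328125038535, 0.5784085141438948, -0.7282147443224092], [0.37991812468862135, -0.6213163209746426, -0.6852942782656336]] [0.3240011786996724, 0.30047117728409295, 0.6649511264422594]
slim_gauge_handle [([358.0, 164.0], 0.77), ([355.0, 186.0], 0.4)]
stout_gauge_handle [([329.0, 204.0], 0.71)]
sample_hole0 [([214.0, 343.0], 0.65)]
```

View pics/scene0.png

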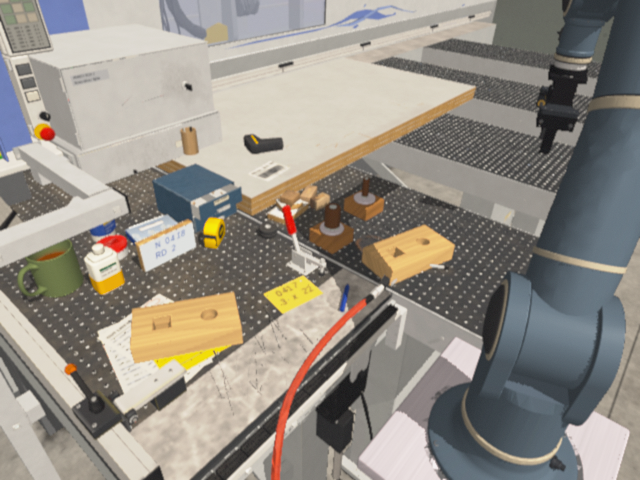

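View pics/side0.png

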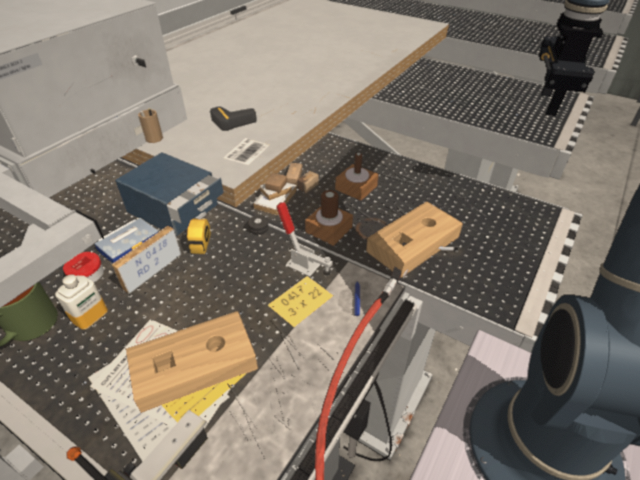

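Both views show two boards. The left one has its bore at scene (210,314) and side (214,343), and the right one at scene (422,240) and side (~429,223). The slim gauge is at the back, at scene (364,188), the stout gauge is in front of it, and the red clamp is at (290,230). Next I'll triangulate.

```bash
cat >> h.py <<'E'
def ray(p,px):
    u=cv2.undistortPoints(np.array([[px]],float),p['mtx'],None)[0,0]
    R=np.array(p['R']);t=np.array(p['t']); return -R.T@t, R.T@np.array([u[0],u[1],1.])
def onplane(p,px,z):
    c,d=ray(p,px); return c+d*(z-c[2])/d[2]
def tri(p,a,q,b):
    P=[x['mtx']@np.c_[x['R'],x['t']] for x in (p,q)]
    X=cv2.triangulatePoints(P[0],P[1],np.array(a,float).reshape(2,1),np.array(b,float).reshape(2,1))[:,0];return X[:3]/X[3]
E
python3 - <<'E'
from h import *
p=arm.snapshot('scene')
A={q:[d['centre'] for d in arm.pinpoint(q,p)] for q in ['slim_gauge_handle','stout_gauge_handle','sample_hole0']}
q=arm.snapshot('side')
B={k:[d['centre'] for d in arm.pinpoint(k,q)] for k in A}
print(A,B)
for k,a,b,z in [('slim',A['slim_gauge_handle'][0],[358,164],.07),('stout',[332,214],[329,204],.07),('L',[209,314],[214.5,343.5],.04),('Lmort',[162,323],[165,362],.04),('R',[422.5,240.5],[429,223],.04),('Rmort',[390,256],[405,239.5],.04),('clampbase',[305,258],[305,262],0.01),('clamptop',[289,208],[283,206],.14)]:
    print(k,np.round(tri(p,a,q,b),3),np.round(onplane(p,a,z),3),np.round(onplane(q,b,z),3))
E
```

```text
{'slim_gauge_handle': [[365.8, 189.2]], 'stout_gauge_handle': [[333.5, 217.3]], 'sample_hole0': [[421.3, 239.3], [209.7, 313.8]]} {'slim_gauge_handle': [[361.5, 163.8]], 'stout_gauge_handle': [[328.3, 206.0]], 'sample_hole0': [[428.1, 224.8], [213.8, 340.1]]}
slim [ 0.56  -0.445  0.051] [ 0.541 -0.414  0.07 ] [ 0.547 -0.421  0.07 ]
stout [ 0.515 -0.235  0.085] [ 0.53  -0.256  0.07 ] [ 0.525 -0.25   0.07 ]
L [0.512 0.136 0.036] [0.508 0.137 0.04 ] [0.51  0.138 0.04 ]
Lmort [0.554 0.207 0.039] [0.553 0.208 0.04 ] [0.553 0.207 0.04 ]
R [ 0.324 -0.333  0.049] [ 0.329 -0.346  0.04 ] [ 0.327 -0.343  0.04 ]
Rmort [ 0.345 -0.24   0.054] [ 0.353 -0.243  0.04 ] [ 0.349 -0.266  0.04 ]
clampbase [ 0.482 -0.098  0.049] [ 0.514 -0.141  0.01 ] [ 0.505 -0.124  0.01 ]
clamptop [ 0.559 -0.136  0.127] [ 0.545 -0.122  0.14 ] [ 0.55  -0.121  0.14 ]
```

```bash
python3 - <<'E'
from h import *
p=arm.snapshot('scene');q=arm.snapshot('side')
for n,a,b in [('pan corner L',[241,200],[232,189]),('pan far R',[475,87],[447,28])]:
    print(n,np.round(tri(p,a,q,b),3))
for z in (0.05,.1,.15,.2): print(z,[np.round(onplane(x,y,z),2) for x,y in [(p,[241,200]),(q,[232,189]),(p,[475,87]),(q,[447,28])]])
for n,x,r in (('a',p,(150,120,520,320)),('b',q,(150,110,520,310))):
    c=x['color'][r[1]:r[3],r[0]:r[2]]; save({'color':cv2.resize(c,None,fx=2.1,fy=2.1)},'crop_%s.png'%n)
E
python3 -m creep '[[[40,20,0],0],[[40,20,0],0],[[40,20,0],0],[[40,20,0],0],[[40,20,0],0],[[30,20,0],0],[[0,0,0],0],[[0,0,0],0]]' 0
```

```text
pan corner L [ 0.718 -0.148  0.088]
pan far R [ 0.729 -1.518  0.064]
0.05 [array([ 0.77, -0.18,  0.05]), array([ 0.76, -0.2 ,  0.05]), array([ 0.75, -1.59,  0.05]), array([ 0.74, -1.55,  0.05])]
0.1 [array([ 0.7 , -0.12,  0.1 ]), array([ 0.71, -0.15,  0.1 ]), array([ 0.69, -1.41,  0.1 ]), array([ 0.69, -1.39,  0.1 ])]
0.15 [array([ 0.63, -0.06,  0.15]), array([ 0.66, -0.1 ,  0.15]), array([ 0.62, -1.24,  0.15]), array([ 0.64, -1.23,  0.15])]
0.2 [array([ 0.57, -0.01,  0.2 ]), array([ 0.61, -0.05,  0.2 ]), array([ 0.55, -1.06,  0.2 ]), array([ 0.59, -1.08,  0.2 ])]
clock: 1.9
tool_pos: [0.4336, -0.524, 0.2396]
tool_rot: [0.988, 0.153, -0.0, 0.0]
contact_force: [-0.4, -0.1, 0.2]
width: 0.0869
```

View pics/crop_a.png

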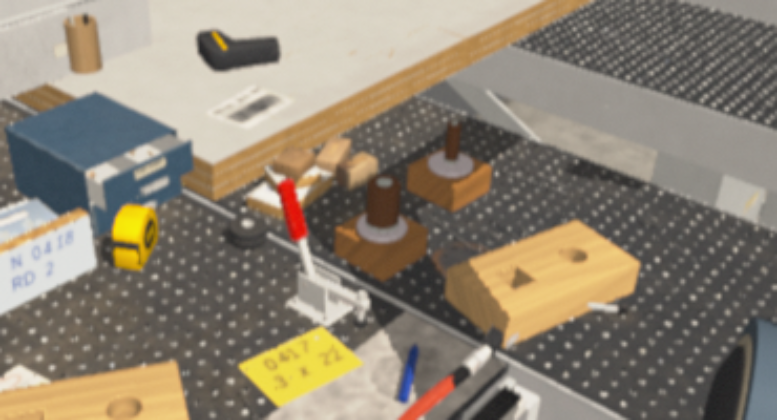

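```bash
python3 - <<'E'
from h import *
s=arm.observe();p=arm.snapshot('wrist');save(p,'w1.png')
print(s['tool_pos'],s['tool_rot'],p['mtx'],p['mount'])
for q in ['slim_gauge_handle','stout_gauge_handle']:
    print(q,[(np.round(d['centre'],1).tolist(),round(d['confidence'],2)) for d in arm.pinpoint(q,p)])
E
```

```text
[ 0.43362213 -0.52399156  0.23955013] [ 9.88245172e-01  1.52876296e-01 -4.82406041e-04  2.90472589e-04] [[395.85754155   0.         318.2589529 ]
 [  0.         395.85754155 227.4392668 ]
 [  0.           0.           1.        ]] [[-5.03302095e-04 -9.56236961e-01 -2.92592928e-01  8.10143106e-02]
 [ 9.99999825e-01 -5.72318269e-04  1.50276618e-04  5.91069964e-04]
 [-3.11156335e-04 -2.92592801e-01  9.56237081e-01 -1.45136760e-01]
 [ 0.00000000e+00  0.00000000e+00  0.00000000e+00  1.00000000e+00]]
slim_gauge_handle [([226.9, 15.7], 0.6)]
stout_gauge_handle []
```

View pics/w1.png

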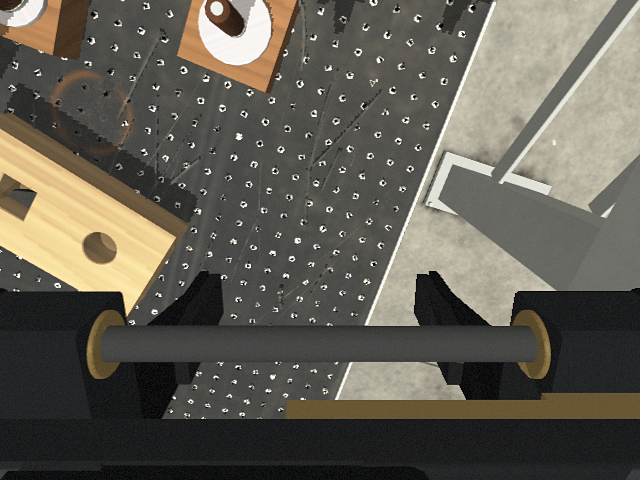

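The wrist view shows the slim gauge at (227,16), the stout holder at the upper left corner, and the near board at the left. I'll move closer for a second view.

```bash
cat >> h.py <<'E'
from scipy.spatial.transform import Rotation
def wrist(name):
    s=arm.observe();p=arm.snapshot('wrist');save(p,name)
    T=np.eye(4);T[:3,:3]=Rotation.from_quat(s['tool_rot']).as_matrix();T[:3,3]=s['tool_pos']
    C=np.linalg.inv(T@np.array(p['mount']));p['R']=C[:3,:3];p['t']=C[:3,3];p['mtx']=np.array(p['mtx'])
    p['tcp']=s['tool_pos'];p['yaw']=np.degrees(Rotation.from_quat(s['tool_rot']).as_euler('ZYX')[0]);return p
def proj(p,X):
    v=p['mtx']@(p['R']@np.array(X)+p['t']);return v[:2]/v[2]
E
python3 -m creep '[[[20,20,0],0],[[20,20,0],0],[[0,20,0],0],[[0,0,0],0],[[0,0,0],0]]'
python3 - <<'E'
from h import *
import pickle
p=wrist('w2.png')
d={}
for q in ['slim_gauge_handle','slim_gauge','stout_gauge_handle']:
    d[q]=[(np.round(d['centre'],1).tolist(),round(d['confidence'],2)) for d in arm.pinpoint(q,p)]
    print(q,d[q])
pickle.dump({k:p[k] for k in('mtx','R','t','tcp')},open('w2.pkl','wb'))
print(p['tcp'],p['yaw'])
if d['slim_gauge_handle']: print(onplane(p,d['slim_gauge_handle'][0][0],.07))
E
```

```text
clock: 2.68
tool_pos: [0.473, -0.4648, 0.2398]
tool_rot: [0.988, 0.152, -0.0, 0.001]
contact_force: [-0.3, -0.4, -0.0]
width: 0.0867
slim_gauge_handle [([289.3, 101.3], 0.78)]
slim_gauge [([295.0, 98.4], 0.58)]
stout_gauge_handle [([50.2, 60.2], 0.69)]
[ 0.47302874 -0.46475734  0.23983716] 17.502796477911257
[ 0.54728946 -0.41925785  0.07      ]
```

View pics/w2.png

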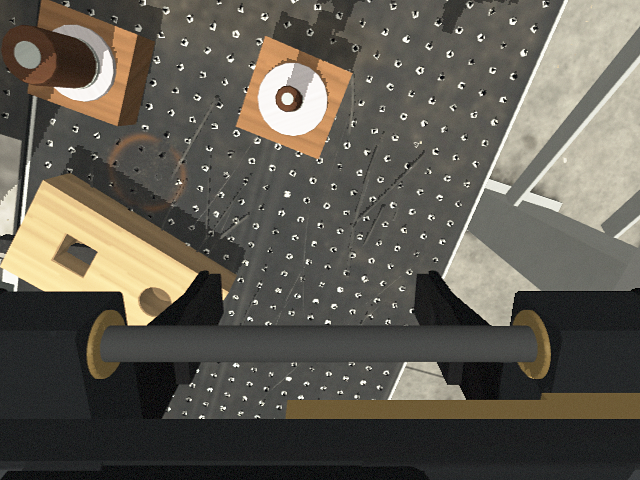

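The slim gauge is clear in this view: handle top at (288,99), collar centre at about (293,98). I'll check the two against each other and triangulate with the first wrist view.

```bash
python3 - <<'E'
from h import *
import pickle
p=pickle.load(open('w2.pkl','rb'))
print('collar',onplane(p,[293,97.5],.042),'top',onplane(p,[288.3,99],.098),'mid',onplane(p,[289.3,101.3],.07))
q=arm.snapshot('scene');d=arm.pinpoint('slim_gauge_handle',q)[0]
print(d, 'tri',tri(p,[289.3,101.3],q,d['centre']))
mount=np.array(arm.snapshot('wrist')['mount'])
T=np.eye(4);T[:3,:3]=Rotation.from_quat([.98825,.15288,-.00048,.00029]).as_matrix();T[:3,3]=[.4336,-.524,.23955]
C=np.linalg.inv(T@mount);w1=dict(mtx=p['mtx'],R=C[:3,:3],t=C[:3,3])
print('tri w1w2 mid',tri(w1,[226.9,15.7],p,[289.3,101.3]),'top',tri(w1,[216.5,8.5],p,[288.3,99]))
print(np.linalg.norm(onplane(p,[258,99],.042)-onplane(p,[327.5,97],.042)))
E
```

```text
collar [ 0.55077648 -0.41941727  0.042     ] top [ 0.54882272 -0.42008891  0.098     ] mid [ 0.54728946 -0.41925785  0.07      ]
{'centre': [367.5, 187.5], 'confidence': 0.69} tri [ 0.54437276 -0.42116917  0.07148191]
tri w1w2 mid [ 0.54834086 -0.42051645  0.07729762] top [ 0.54862181 -0.42012573  0.10067439]
0.05727141476736851
```

```bash
python3 -m creep '[[[38,22,0],0],[[38,23,0],0],[[0,0,-45],0],[[0,0,-40],0],[[0,0,0],0],[[0,0,0],0]]'
python3 - <<'E'
from h import *
p=wrist('w3.png')
for q in ['slim_gauge_handle']:
    print(q,[(np.round(d['centre'],1).tolist(),round(d['confidence'],2)) for d in arm.pinpoint(q,p)])
print(p['tcp'],p['yaw'],proj(p,[.549,-.42,.098]),proj(p,[.549,-.42,.07]))
E
```

```text
clock: 3.78
tool_pos: [0.5514, -0.419, 0.1562]
tool_rot: [0.988, 0.153, 0.001, 0.001]
contact_force: [0.5, 0.6, 0.9]
width: 0.0866
slim_gauge_handle [([319.0, 247.5], 0.85)]
[ 0.55138938 -0.41903177  0.15618715] 17.6158026524266 [317.30266742 264.5608941 ] [317.30314085 247.38384755]
```

View pics/w3.png

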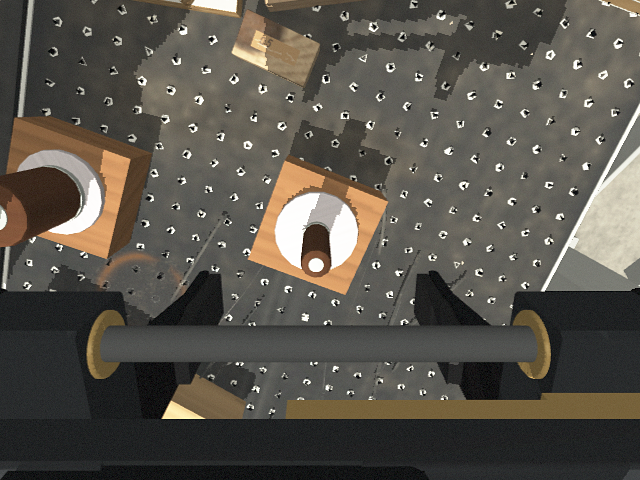

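The handle top sits at (316,265), exactly as predicted, so the position is confirmed. Now I'll descend and grip.

```bash
python3 -m creep '[[[-2,-1,-30],0],[[0,0,-30],0],[[0,0,-20],0],[[0,0,0],0],[[0,0,0],0]]'
python3 -m creep '[[[0,0,0],0],[[0,0,0],0],[[0,0,0],0],[[0,0,0],0],[[0,0,0],0],[[0,0,0],0],[[0,0,0],0]]' 1 25
```

```text
clock: 4.5
tool_pos: [0.5495, -0.4199, 0.0761]
tool_rot: [0.988, 0.153, 0.001, 0.001]
contact_force: [0.9, -0.7, -0.8]
width: 0.0871
clock: 5.38
tool_pos: [0.5485, -0.4192, 0.0745]
tool_rot: [0.988, 0.153, 0.0, -0.0]
contact_force: [0.2, -0.2, 0.1]
width: 0.0251
```

```bash
python3 -m creep '[[[0,0,0],0],[[0,0,0],0],[[0,0,0],0]]'
python3 -m creep '[[[0,0,4],0],[[0,0,8],0],[[0,0,10],0],[[0,0,15],0],[[0,0,20],0],[[0,0,0],0]]'
```

```text
clock: 5.75
tool_pos: [0.5485, -0.4192, 0.0745]
tool_rot: [0.988, 0.153, 0.0, -0.0]
contact_force: [-0.4, 0.3, -0.9]
width: 0.0173
clock: 6.5
tool_pos: [0.55, -0.4202, 0.1346]
tool_rot: [0.988, 0.153, 0.002, 0.002]
contact_force: [0.6, 0.7, -1.1]
width: 0.0178
```

Width is 17.8 mm and the lift went through. Next I'll raise it and take a look before the carry.

```bash
python3 -m creep '[[[0,0,30],0],[[0,0,40],0],[[0,0,40],0],[[0,0,30],0],[[0,0,10],0],[[0,0,0],0]]'
python3 - <<'E'
from h import *
p=wrist('w4.png');print(p['tcp'],p['yaw'])
q=arm.snapshot('scene');save(q,'scene4.png')
E
```

```text
clock: 7.25
tool_pos: [0.5484, -0.4191, 0.2812]
tool_rot: [0.988, 0.153, -0.0, -0.0]
contact_force: [-0.0, 0.4, -1.6]
width: 0.0173
[ 0.54839715 -0.41913949  0.28118444] 17.637793007990748
```

View pics/w4.png

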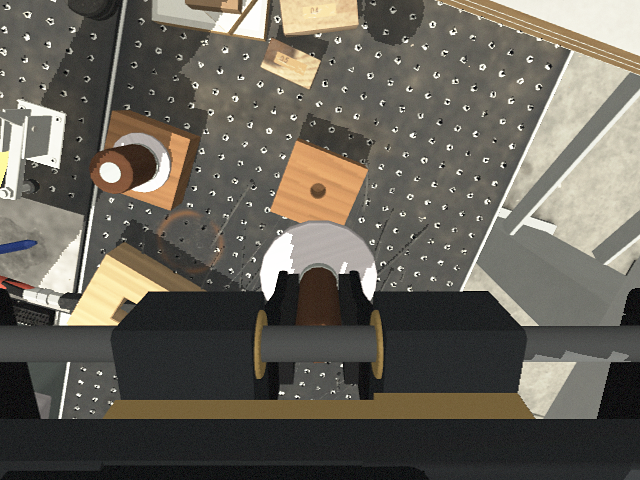

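View pics/scene4.png

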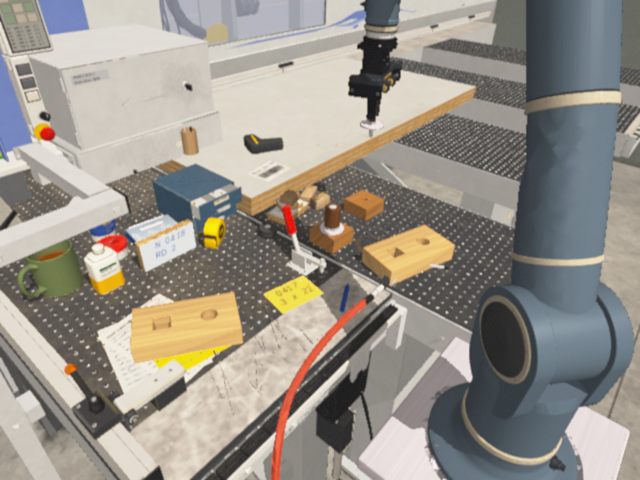

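The gauge is held upright with its collar at (319,265), and its empty holder is behind it. Now I'll carry it over the clamp, with the foot at z≈0.21, stopping short of the bore so the wrist camera can see it.

```bash
python3 -m creep '[[[0,20,0],0],[[0,35,0],0],[[0,45,0],0],[[0,45,0],0],[[0,45,0],0],[[0,45,0],0],[[0,45,0],0],[[0,45,0],0]]'
python3 -m creep '[[[-20,45,0],0],[[-30,45,0],0],[[-30,45,0],0],[[-20,40,0],0],[[-10,20,0],0],[[0,0,0],0],[[0,0,0],0]]'
python3 - <<'E'
from h import *
p=wrist('w5.png');print(p['tcp'],p['yaw'])
for d in arm.pinpoint('sample_hole0',p): print(d, onplane(p,d['centre'],.04))
q=arm.snapshot('scene');print(arm.observe()['joint_pos'])
for d in arm.pinpoint('sample_hole0',q): print(d, onplane(q,d['centre'],.04))
E
```

```text
clock: 8.35
tool_pos: [0.5474, -0.0912, 0.2809]
tool_rot: [0.988, 0.154, -0.001, -0.0]
contact_force: [-0.0, -0.2, -0.4]
width: 0.0176
clock: 9.22
tool_pos: [0.4384, 0.1001, 0.2812]
tool_rot: [0.988, 0.153, -0.0, 0.0]
contact_force: [-0.4, -0.1, -0.6]
width: 0.0173
[0.43837671 0.10005696 0.28121899] 17.602895079488636
{'centre': [300.7, 106.1], 'confidence': 0.59} [0.51095767 0.13938375 0.04      ]
[ 0.09248119  0.0827093  -0.43202245  1.96355081  0.03885734  1.10375323
 -1.62083364]
{'centre': [424.5, 238.8], 'confidence': 0.9} [ 0.32905458 -0.35541438  0.04      ]
{'centre': [207.8, 312.8], 'confidence': 0.63} [0.51209279 0.13672274 0.04      ]
```

View pics/w5.png

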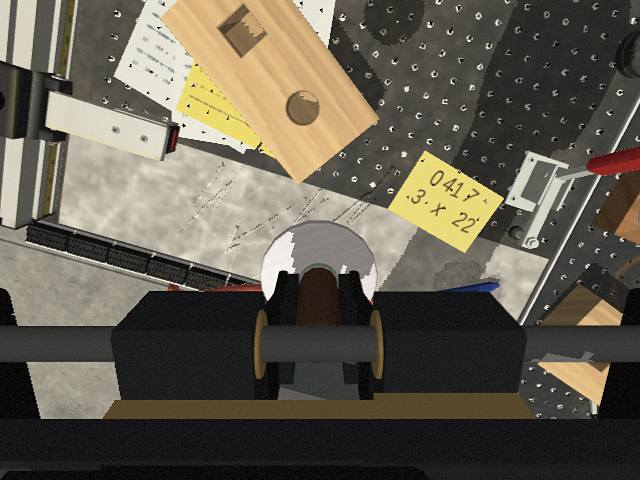

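The bore mouth is at about (303,108), the mortise at (240,30), and the gauge is still held straight. I'll take a second, closer view to get its height.

```bash
python3 -m creep '[[[20,15,-20],0],[[20,15,-20],0],[[0,0,-20],0],[[0,0,0],0],[[0,0,0],0]]'
python3 - <<'E'
from h import *
p=wrist('w6.png');print(p['tcp'],p['yaw'])
T=np.eye(4);T[:3,:3]=Rotation.from_quat([.98825,.15288,0,0]).as_matrix();T[:3,:3]=Rotation.from_euler('z',17.603,degrees=True).as_matrix()@np.diag([1,-1,-1.]);T[:3,3]=[.43838,.10006,.28122]
C=np.linalg.inv(T@np.array(p['mount']));w5=dict(mtx=p['mtx'],R=C[:3,:3],t=C[:3,3])
print('w5',onplane(w5,[303,108],.04))
for d in arm.pinpoint('sample_hole0',p): print(d, onplane(p,d['centre'],.04),tri(w5,[300.7,106.1],p,d['centre']))
E
```

```text
clock: 10.05
tool_pos: [0.479, 0.1304, 0.2222]
tool_rot: [0.988, 0.153, 0.0, 0.0]
contact_force: [0.5, -0.1, 0.1]
width: 0.0169
[0.47901493 0.13042761 0.22219521] 17.586814694718456
w5 [0.51007433 0.13701917 0.04      ]
{'centre': [318.5, 168.8], 'confidence': 0.97} [0.5095507  0.13916779 0.04      ] [0.51102895 0.13939267 0.04938304]
```

View pics/w6.png

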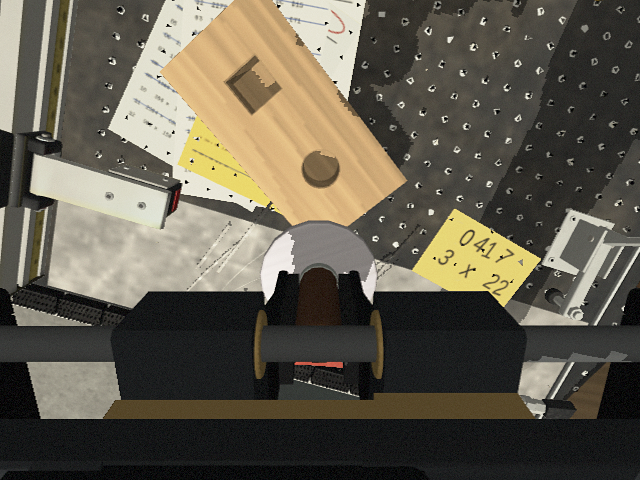

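The bore mouth is at about (320.5,168.5).

```bash
python3 - <<'E'
from h import *
p=wrist('w7.png');M=np.array(p['mount'])
T=np.eye(4);T[:3,:3]=Rotation.from_euler('z',17.603,degrees=True).as_matrix()@np.diag([1,-1,-1.]);T[:3,3]=[.43838,.10006,.28122]
C=np.linalg.inv(T@M);w5=dict(mtx=p['mtx'],R=C[:3,:3],t=C[:3,3])
def fit(img,c,r=24):
    g=cv2.cvtColor(img,cv2.COLOR_RGB2GRAY);x,y=c;s=g[y-r:y+r,x-r:x+r]
    _,m=cv2.threshold(s,0,255,cv2.THRESH_BINARY_INV+cv2.THRESH_OTSU)
    m=cv2.morphologyEx(m,cv2.MORPH_CLOSE,np.ones((5,5)))
    k=max(cv2.findContours(m,0,2)[0],key=cv2.contourArea);k=cv2.convexHull(k);e=cv2.fitEllipse(k)
    return [e[0][0]+x-r,e[0][1]+y-r],e[1]
a,ea=fit(cv2.imread('pics/w5.png')[...,::-1].copy(),(303,108))
b,eb=fit(p['color'],(320,168),26)
print(a,ea,b,eb)
print(tri(w5,a,p,b),onplane(w5,a,.04),onplane(p,b,.04),onplane(p,[320.5,168.5],.04))
E
```

```text
[302.130184173584, 107.60187911987305] (33.722145080566406, 35.20164489746094) [320.2777805328369, 169.08574295043945] (37.81112289428711, 38.0261344909668)
[0.51016305 0.13788872 0.04128015] [0.51016951 0.13789707 0.04      ] [0.50995691 0.13786116 0.04      ] [0.51047486 0.13783286 0.04      ]
```

The bore is at (0.510, 0.138, 0.041), and both views and the stated height agree. I'll move above it to a foot height of about 55 mm and check.

```bash
python3 -m creep '[[[16,4,0],0],[[15,4,-20],0],[[0,0,-30],0],[[0,0,-30],0],[[0,0,-20],0],[[0,0,0],0],[[0,0,0],0]]'
python3 - <<'E'
from h import *
p=wrist('w8.png');print(p['tcp'])
t=p['tcp']
for n in ('scene','side'):
    q=arm.snapshot(n)
    c=proj(q,[.51,.138,.05]).astype(int);x,y=c;r=70
    save({'color':cv2.resize(q['color'][y-r:y+r,x-r:x+r],None,fx=4,fy=4,interpolation=cv2.INTER_CUBIC)},n+'8.png')
    print(c-r,'mouth',proj(q,[.51,.138,.041]),'foot',proj(q,[t[0],t[1],t[2]-.0665]),[(d['centre'],d['confidence']) for d in arm.pinpoint('slim_gauge',q)])
E
```

```text
clock: 11.08
tool_pos: [0.5108, 0.1392, 0.1225]
tool_rot: [0.988, 0.153, 0.001, -0.0]
contact_force: [-0.1, 0.7, -1.7]
width: 0.0176
[0.51078294 0.13921845 0.12245051]
[137 239] mouth [207.91243329 313.29893908] foot [206.21857962 307.55009164] [([206.3, 306.6], 0.94)]
[143 269] mouth [214.3142     342.97833355] foot [211.99689623 338.00515454] [([211.4, 337.9], 0.64)]
```

View pics/scene8.png

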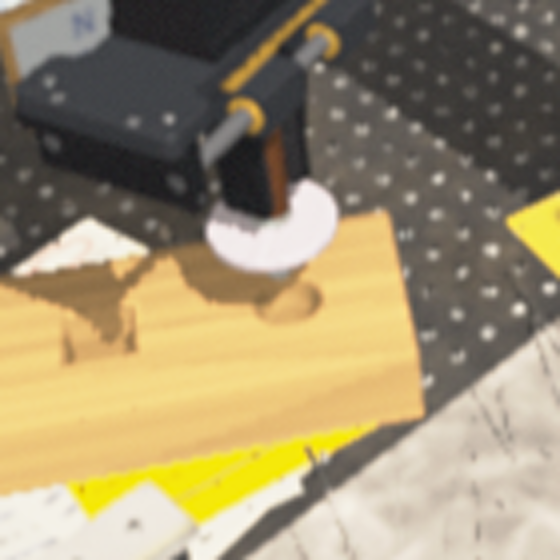

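View pics/side8.png

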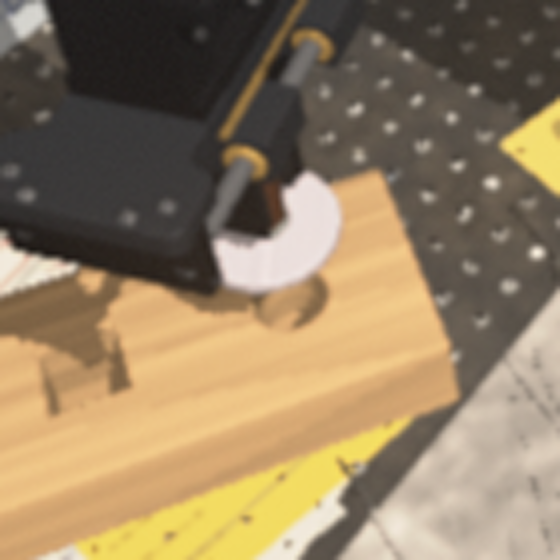

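View pics/w8.png

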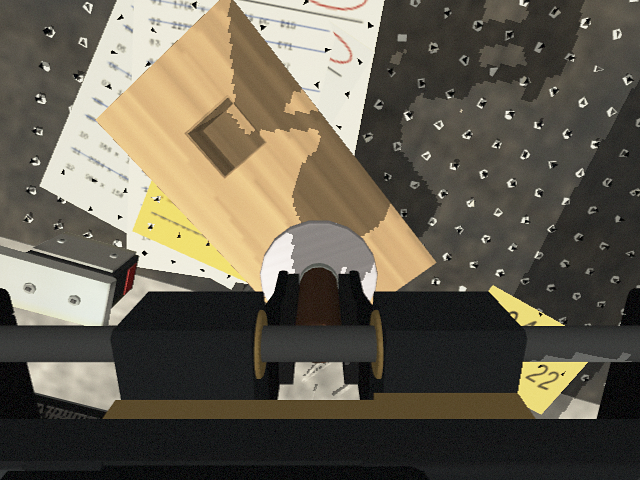

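The pin shows just above the bore mouth in both fixed views, and the predicted foot pixels match the network. I'll lower it in gentle steps.

```bash
python3 -m creep '[[[-1,-1,-12],0],[[0,0,-12],0],[[0,0,-10],0],[[0,0,-4],0],[[0,0,0],0],[[0,0,0],0]]'
python3 -m creep '[[[0,0,-1],0],[[0,0,-1],0],[[0,0,-1],0],[[0,0,0],0],[[0,0,0],0]]'
```

```text
clock: 12.08
tool_pos: [0.5089, 0.1379, 0.0838]
tool_rot: [0.988, 0.153, 0.0, -0.0]
contact_force: [0.9, -0.1, -1.1]
width: 0.0173
clock: 12.7
tool_pos: [0.5086, 0.1377, 0.0806]
tool_rot: [0.988, 0.153, 0.0, 0.0]
contact_force: [-0.2, -0.9, -1.2]
width: 0.0174
```

```bash
for i in 1 2; do :; done; python3 -m creep '[[[0,0,-1],0],[[0,0,0],0],[[0,0,0],0]]'
python3 -m creep '[[[0,0,-1],0],[[0,0,0],0],[[0,0,0],0]]'
```

```text
clock: 13.08
tool_pos: [0.5085, 0.1378, 0.0796]
tool_rot: [0.988, 0.153, 0.0, 0.0]
contact_force: [0.1, 0.4, -0.9]
width: 0.0175
clock: 13.45
tool_pos: [0.5085, 0.1377, 0.0785]
tool_rot: [0.988, 0.153, -0.0, 0.0]
contact_force: [0.2, 0.4, -0.9]
width: 0.0172
```

```bash
python3 -m creep '[[[0,0,-0.5],0],[[0,0,0],0],[[0,0,0],0]]'
python3 - <<'E'
from h import *
for n in ('scene','side'):
    q=arm.snapshot(n)
    x,y=proj(q,[.51,.138,.05]).astype(int);r=70
    save({'color':cv2.resize(q['color'][y-r:y+r,x-r:x+r],None,fx=4,fy=4,interpolation=cv2.INTER_CUBIC)},n+'9.png')
E
python3 -m creep '[[[0,0,-0.5],0],[[0,0,0],0],[[0,0,0],0]]'
```

```text
clock: 13.82
tool_pos: [0.5086, 0.1377, 0.0784]
tool_rot: [0.988, 0.153, 0.0, 0.0]
contact_force: [-2.8, -0.3, 5.3]
width: 0.0173
clock: 14.3
tool_pos: [0.5086, 0.1377, 0.0784]
tool_rot: [0.988, 0.153, 0.0, 0.0]
contact_force: [-3.1, -1.3, 8.6]
width: 0.0173
```

View pics/scene9.png

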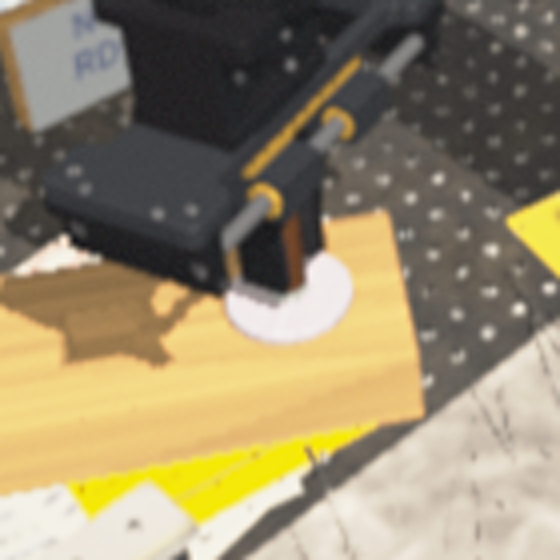

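Contact came at z = 0.0784, the height expected for a seated collar, and the picture shows the collar on the board. I'll release and back off straight up.

```bash
python3 -m creep '[[[0,0,0.5],0],[[0,0,0],0],[[0,0,0],0],[[0,0,0],0],[[0,0,0],0],[[0,0,0],0]]' 0
python3 -m creep '[[[0,0,10],0],[[0,0,20],0],[[0,0,40],0],[[0,0,50],0],[[-40,0,40],0],[[-40,0,0],0],[[0,0,0],0],[[0,0,0],0]]'
python3 - <<'E'
from h import *
p=wrist('w10.png');print(p['tcp'],arm.observe()['width'])
for n in ('slim_gauge_handle',):
    for d in arm.pinpoint(n,p): print(d,onplane(p,d['centre'],.074),proj(p,[.51,.138,.074]))
q=arm.snapshot('scene');save(q,'scene10.png')
x,y=proj(q,[.51,.138,.05]).astype(int);r=70
save({'color':cv2.resize(q['color'][y-r:y+r,x-r:x+r],None,fx=4,fy=4,interpolation=cv2.INTER_CUBIC)},'scene10c.png')
E
```

```text
clock: 15.05
tool_pos: [0.5085, 0.1377, 0.078]
tool_rot: [0.988, 0.153, 0.0, 0.0]
contact_force: [0.1, 0.4, -0.9]
width: 0.0694
clock: 16.05
tool_pos: [0.4292, 0.1377, 0.2386]
tool_rot: [0.988, 0.153, 0.001, 0.0]
contact_force: [1.0, -0.2, -0.2]
width: 0.0871
[0.4291979  0.1376717  0.23864954] 0.08693955247786947
{'centre': [348.9, 112.6], 'confidence': 0.85} [0.50954614 0.13823398 0.074     ] [349.39002546 112.09877291]
```

View pics/w10.png

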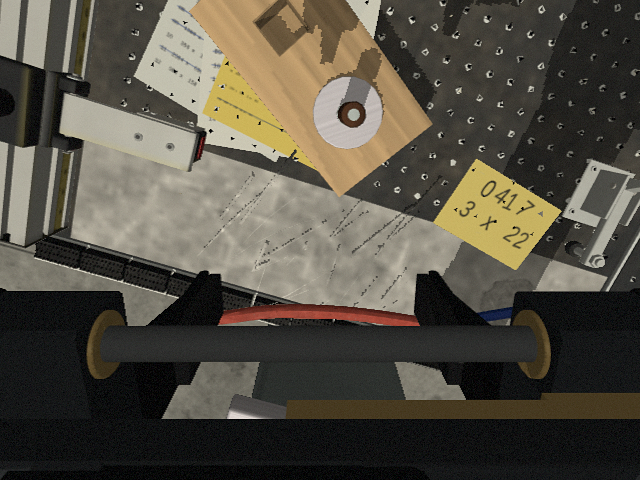

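View pics/scene10.png

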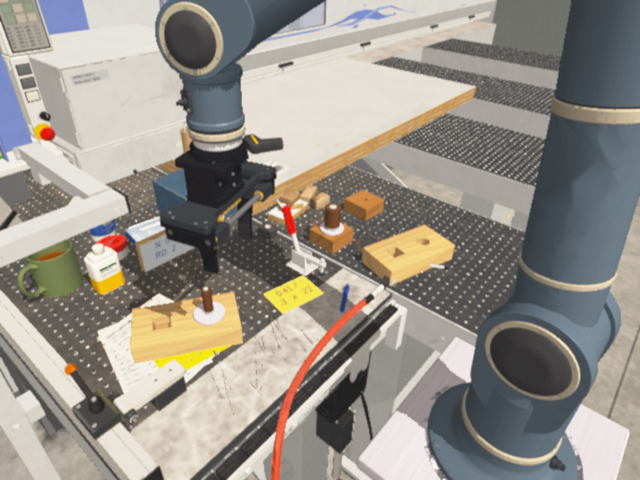

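View pics/scene10c.png

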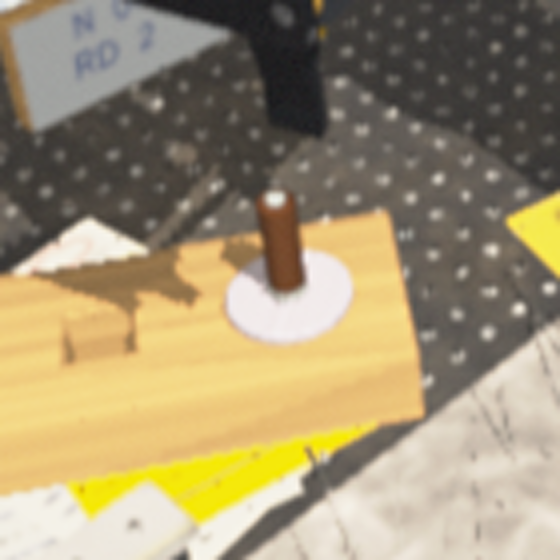

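The gauge stands upright in the round bore with its collar flat on the board. The stout gauge is still in its holder and the arm is clear.

```bash
python3 -c "
from plant import arm
print(arm.sign_off())"
```

```text
the job is handed in; nothing more can be done
None
```

The slim depth gauge now stands upright in the round bore of the sample board farther from the base, with its collar flat on the board. I lifted it from its holder, carried it over the clamp and lowered it until it touched at about 5–9 N. Then I released it and backed off, and handed the job in at about 16 s.

- **Placement:** after release, the wrist camera put the handle at (0.5095, 0.138), within 1 mm of the measured bore centre (0.510, 0.138). The collar touched down at the expected height.
- **Other items:** the stout gauge is still in its holder and the mortise is empty. The gripper is open and clear, with its measured contact force at noise level.
- **Disagreements:** the first triangulation from the two fixed cameras was off by 2–3 cm on the gauges, so I used the wrist-camera measurements instead. One network-based triangulation put the bore mouth at 49 mm high. An ellipse fit to the bore edge gave 41 mm, which matched the stated 40 mm, so I used that.

No check failed at the end.

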